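# Stack the sample stock

### The job

Tidy the sample stock into two neat stacks: on the middle of the round felt mat, the three tins with the widest at the bottom, the middle one on it and the smallest on top; on the middle of the square board, the two cartons, the larger one below and the smaller one centred on it with their long sides running the same way. Keep everything upright and each piece centred on the one below, and leave the sauce jar, the tape roll and the mug standing where they are.

Things in the scene. Friction and masses are not known exactly. Their poses are not given: they have to be found in the camera images.
- wide_tin: Closed food tin, upright: bare steel ends, white paper label round the side; the widest and tallest of three. Diameter 64 mm, height 34 mm, flat top and bottom, about 170 g. Origin: centre of its underside; z up. Loose.
- middle_tin: Closed food tin of the same look, the middle size. Diameter 50 mm, height 30 mm, flat top and bottom, about 100 g. Origin: centre of its underside; z up. Loose.
- small_tin: Closed food tin of the same look, the smallest. Diameter 38 mm, height 28 mm, flat top and bottom, about 50 g. Origin: centre of its underside; z up. Loose.
- large_carton: Closed brown cardboard carton with a tape strip along the middle of its top and a small white label, the larger of two. 92 mm long (its x axis) by 58 mm wide (its y axis) by 36 mm high, about 160 g, rigid. Origin: centre of its underside; z up. Loose.
- small_carton: Closed brown cardboard carton of the same look, the smaller. 62 mm long (its x axis) by 42 mm wide (its y axis) by 30 mm high, about 70 g, rigid. Origin: centre of its underside; z up. Loose.
- round_mat: Round grey felt mat, flat and firm, 120 mm in diameter, 5 mm thick, fixed to the table. Its place changes. Origin: centre of its underside, on the table; its top is 5 mm above.
- square_board: Square white laminate board with a bare plywood edge, 125 by 125 mm, 8 mm thick, fixed to the table. Its place and yaw change. Origin: centre of its underside, on the table; its top is 8 mm above.
- sauce_jar: Bystander: glass jar with a black cap, 58 mm in diameter, 85 mm high, upright, loose. Origin: centre of its underside; z up. 
- tape_roll: Bystander: roll of brown parcel tape lying flat, 92 mm outer and 72 mm inner diameter, 48 mm high, loose. Origin: centre of its underside; z up. 
- mug: Bystander: white mug, 76 mm across the rim, 85 mm high, loose; its handle sticks out towards its own +y axis to about 75 mm from the centre. Origin: centre of its underside.
Mind the look-alikes: they are no part of the job. Of the things shaped like the square_board, the white one is meant.

How it is judged:
By the outcome, as a careful person would: the job done as asked, in the order asked, and still so for the second after the job is handed in, with the robot touching nothing.
It also fails if it takes over 126 s, if anything falls off the work surface, if the arm or the gripper's body presses on something with over 40 N, if the wrist force passes 120 N, or if a joint passes its speed limit or range.

### The arm

A 6-joint arm with a two-finger parallel gripper is mounted at the origin on the work surface. World frame = base frame: x ahead of the robot, y to its left, z up, the work surface at z = 0. Lengths are in m, angles in degrees, forces in N, time in s.
With the tool pointing down it reaches from about 0.4 to 0.825 m from the base axis. Payload 7 kg.
Tool frame: the origin (TCP) lies at the very end of the fingers, on their centre line; the grasp point (between the pads) lies 19 mm behind it (r.hold_point_z is the distance from the TCP to the grasp point, in m); x points along the fingers, y is the direction in which the jaws open and shut, and the axes are right-handed (so a half turn about x gives the same grasp; the last joint's range is limited). The gripper opens to 88 mm and grips with 3 to 60 N. Pads are 19 mm wide; open, the fingers measure 130 mm over their backs; the gripper's body (78 mm by 193 mm) begins 47 mm behind the grasp point.
Start: joints at [-59.868, 20.546, 0.682, 0, -70.136, -16.507], TCP at [0.159, -0.656, 0.227] pointing down, gripper open.
Joint ranges: [-176.03, 176.03], [-82.01, 121.73], [-58.28, 71.71], [-173.87, 95.51], [-174.79, -0.11], [-173.66, 173.66]. Speed limits (degrees/s): [136.94, 136.94, 172.46, 180, 180, 180].

### API

Orientations are given as [roll, pitch, yaw] about the fixed x, y, z axes, in that order (R = Rz(yaw) Ry(pitch) Rx(roll)).
In Python, from plant import r gives the robot as it stands. The module is installed in compiled form; this text tells all that it offers.
- The arm moves only by the shell command python3 -m creep 'ROWS' [FORCE]. ROWS is JSON, a list of rows, each a list of 7 numbers: the turn, a rotation vector about the tool's x, y, z in rad, then the shift along the tool's x, y, z in cm, then the opening in per cent of the stroke, from 0 (shut) to 100 (fully open). In form: [[rx, ry, rz, x, y, z, fingers], ...]. A call has 1 to 8 rows; each row shifts and turns the commanded pose from where the row before left it, along the tool's axes as they then stand; what a row does not reach is not made up. A row lasts 1/10 s, in which the tool goes at most 50 mm and 8.59 degrees, less where a joint would pass 70% of its speed; a pose out of reach is approached as far as the arm can. A call is refused whole if a number of a shift passes 5 or a number of a turn 0.15, either way. A call with a gripper value outside its range is refused whole. The fingers move at their own pace and stop on an object; FORCE is the grip in N (left out, the last holds). Time passes only in rows, so rows that do not move let the fingers close. It gives the time, the measured TCP pose, the force and the opening at its end, in the units of the state.
- r.get_state(): the state, without advancing time (a new reading comes with each control period).
- r.capture(name): name is "scene" or "top" or "wrist"; returns (picture, depth): 384x512x3 uint8, blue, green, red; 384x512 float32, m along the optical axis (not along the pixel's ray), 0 where there is no reading.
- r.camera_info(name): a dict with "fovy" (degrees; the focal length in pixels is half the picture's height over the tangent of half this angle, whatever the lens; pixels are square), "cx", "cy" (the principal point, pixels), "camera_from_world" (4x4, takes a point from world to camera coordinates). Camera axes: x right, y down, z forward; pixel columns grow to the right and rows downward; lengths in m; the calibration is good to about 2 mm. A picture is of the moment at which its call begins: read the wrist's pose just before it. camera_info takes no time and is no camera call; for the wrist camera it gives the pose at the moment of the call.
- r.close_job(): hands the job in, once; it reports no verdict.
Trained networks look in the newest picture that a camera, given by its name, has taken for a name from the list of things; names that differ only in an ending like _2 or _b are one class to them, and where a whole thing is asked for, a point or a joint stands for the part that bears it (a point fixed in the world has none). Each returns a list of dicts, best first, with "score" (0 to 1); they miss things now and then, are a little off and sometimes report something else, mostly with a low value. They report only what shows in the picture. A call takes as long as a camera call. They do not tell look-alikes from the thing itself.
- r.look_for(query, camera): "rect" ([left, top, right, bottom] in pixels, round what is visible of it).
- r.masks_of(query, camera): "pixels" (384x512 bool, what is visible of it) and "rect" ([left, top, right, bottom] in pixels, round what is visible of it).
The state is a dict: "time_s": time; "joints": joint angles; "qd": joint speeds; "joint_torque": joint torques, N m; "tcp_pos": TCP position; "eef_rot": TCP orientation; "contact_force": force on the tool from outside, world axes, zero at the start; "moment": the same for the moment, N m; "gripper_width": finger opening in m.
Only numpy, scipy, OpenCV 4.12 (cv2) and the standard library are available. Lean on these libraries where they do the work, as an engineer would, in place of code of your own. Each camera call takes 0.05 s, during which the arm holds its last target. There are 200 camera calls.

## Working session

There is one attempt and no reset: what is moved stays moved. The work goes in short steps, Python scripts to look and compute and a shell command to move; the robot and the scene stay as the last step left them, time stands still between calls to the robot, and variables do not carry over. Pictures are saved under pics/ and viewed, about 12 in all and at most 16, crops included, and the job is handed in when it is done.

```bash
mkdir -p pics; ls; python3 - <<'E'
from plant import r
import cv2,numpy as np
print(r.get_state())
for n in("scene","top"):
    p,d=r.capture(n); cv2.imwrite(f"pics/{n}0.png",p); print(n,r.camera_info(n))
    for q in "wide_tin middle_tin small_tin large_carton small_carton round_mat square_board sauce_jar tape_roll mug".split():
        print(q,[(round(o["score"],2),[int(v) for v in o["rect"]]) for o in r.look_for(q,n)][:5])
E
```

```text
pics
{'time_s': 0.0, 'joints': array([-5.98670892e+01,  2.05919093e+01,  6.34033121e-01, -1.93593998e-02,
       -7.01362017e+01, -1.65082423e+01]), 'qd': array([ 0.05701137,  0.01773806,  0.03013332, -0.09153718,  0.03664833,
       -0.00509731]), 'joint_torque': array([ 7.48235880e-05, -5.82715237e+01,  2.93063557e+01,  6.99765980e+00,
        6.99490993e-03, -1.30438784e-04]), 'tcp_pos': array([ 0.15887323, -0.65553483,  0.2256217 ]), 'eef_rot': array([ 95.56125976,  89.90417746, 109.17933518]), 'contact_force': array([-0.1679523 ,  0.29757949, -0.39430324]), 'moment': array([ 0.01886695, -0.02332976,  0.03141123]), 'gripper_width': 0.08790171125581099}
scene {'fovy': 48.31944643425362, 'cx': 250.3843060570851, 'cy': 186.1154441537597, 'camera_from_world': array([[-0.13238438,  0.99117125,  0.00734318,  0.06461738],
       [ 0.51426974,  0.07501717, -0.8543413 , -0.17837855],
       [-0.8473494 , -0.10932506, -0.51966048,  1.50306585],
       [ 0.        ,  0.        ,  0.        ,  1.        ]])}
wide_tin [(0.71, [76, 189, 101, 217]), (0.32, [351, 226, 381, 257])]
middle_tin [(0.
[... 716 characters left out ...]
643, -0.02486309, -0.08279459,  0.42410269],
       [ 0.08316211, -0.01412888, -0.99643587,  1.38955625],
       [ 0.        ,  0.        ,  0.        ,  1.        ]])}
wide_tin [(0.92, [380, 158, 402, 177]), (0.46, [156, 128, 177, 154])]
middle_tin [(0.6, [219, 178, 236, 191])]
small_tin [(0.72, [222, 114, 237, 129])]
large_carton [(0.57, [321, 195, 354, 230])]
small_carton [(0.51, [158, 128, 175, 152])]
round_mat [(0.69, [149, 184, 184, 229])]
square_board [(0.87, [257, 156, 313, 206]), (0.75, [367, 194, 419, 249]), (0.73, [362, 251, 386, 292])]
sauce_jar [(0.93, [107, 159, 136, 178]), (0.58, [220, 178, 238, 191])]
tape_roll [(0.61, [267, 111, 300, 140])]
mug [(0.64, [325, 123, 363, 152])]
```

```bash
python3 - <<'E'
import cv2
p=cv2.imread("pics/top0.png")[90:310,80:440]; cv2.imwrite("pics/top0c.png",cv2.resize(p,None,fx=2.2,fy=2.2,interpolation=cv2.INTER_CUBIC))
p=cv2.imread("pics/scene0.png")[120:290,50:450]; cv2.imwrite("pics/scene0c.png",cv2.resize(p,None,fx=2,fy=2,interpolation=cv2.INTER_CUBIC))
E
```

```text
(no output)
```

View pics/top0c.png

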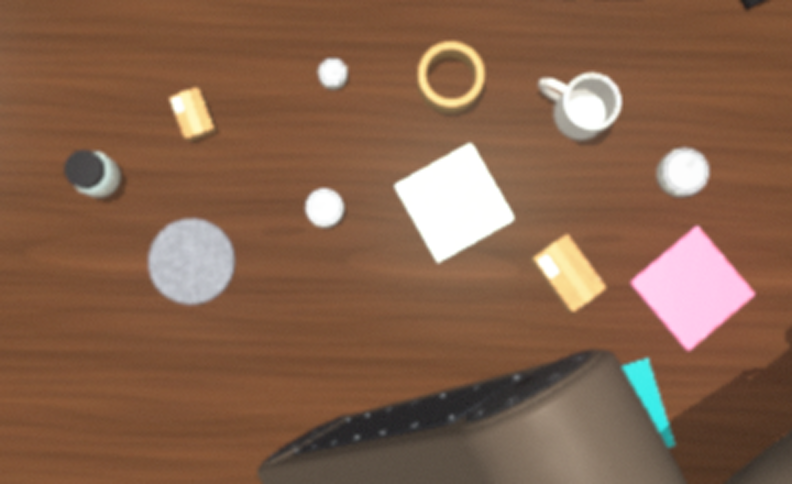

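View pics/scene0c.png

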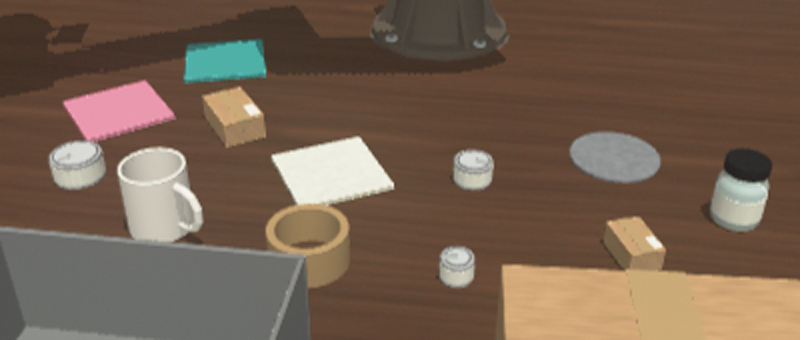

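The top picture shows: wide tin crop (683,172), middle (325,208), small (333,73), large carton (570,273), small carton (192,114), grey mat (192,261). Three things are shaped like the board: white (455,203), pink (693,288) and teal (650,400). The white one fits the description. Next I measure everything.

```bash
cat > h.py <<'E'
from plant import r
import cv2,numpy as np
from scipy.spatial.transform import Rotation as R
H=dict(wide_tin=.034,middle_tin=.030,small_tin=.028,large_carton=.036,small_carton=.030,round_mat=.005,square_board=.008,sauce_jar=.085,tape_roll=.048,mug=.085)
def cam(n,wait=True):
    i=r.camera_info(n); p,d=r.capture(n); return p,d,i
def xyz(d,i):
    f=192/np.tan(np.radians(i["fovy"]/2)); v,u=np.mgrid[:384,:512]
    P=np.stack([(u-i["cx"])*d/f,(v-i["cy"])*d/f,d],-1); T=i["camera_from_world"]
    return (P-T[:3,3])@T[:3,:3]
def pix(i,p):
    f=192/np.tan(np.radians(i["fovy"]/2)); T=i["camera_from_world"]; c=T[:3,:3]@np.array(p)+T[:3,3]
    return c[0]/c[2]*f+i["cx"],c[1]/c[2]*f+i["cy"]
def find(n,d,i,q,near=None,base=0.,tol=.008,minscore=.2):
    """world xy of the top face, long-axis yaw (deg), size; best-scoring, nearest to 'near' if given"""
    X=xyz(d,i); out=[]
    for o in r.masks_of(q,n):
        if o["score"]<minscore: continue
        m=cv2.erode(o["pixels"].astype(np.uint8),np.ones((2,2)))>0
        Q=X[m&(d>0)]; Q=Q[abs(Q[:,2]-H[q]-base)<tol]
        if len(Q)<20: continue
        (c,s,a)=cv2.minAreaRect((Q[:,:2]*1000).astype(np.float32))
        if s[0]<s[1]: s=s[::-1]; a+=90
        e,_=cv2.minEnclosingCircle((Q[:,:2]*1000).astype(np.float32))
        out.append((round(o["score"],2),np.round(c,1),np.round(s,1),round((a+90)%180-90,1),round(float(np.median(Q[:,2])*1000),1),np.round(e,1),np.round(o["rect"]).astype(int).tolist()))
    if near is not None: out.sort(key=lambda t:np.hypot(*(np.array(t[1])-near)))
    return out
def to(x,y,yaw=None,z=None):
    """mm/deg target (yaw = direction of jaw y axis, mod 180): tool turn about x (rad), then shift cm after that turn"""
    s=r.get_state(); M=R.from_euler("xyz",s["eef_rot"],degrees=True).as_matrix(); p=s["tcp_pos"]*1000
    cur=np.degrees(np.arctan2(M[1,1],M[0,1])); j=s["joints"]
    dy=0 if yaw is None else (yaw-cur+90)%180-90
    rx=-np.radians(dy); M2=M@R.from_rotvec([rx,0,0]).as_matrix()
    t=np.array([x,y,p[2] if z is None else z])-p
    print("t",round(s["time_s"],2),"tcp",p.round(1),"jawyaw",round(cur,1),"j6",round(j[5],1),"tilt",np.round(M[:,0],3),"w",round(s["gripper_width"]*1000,1),"F",s["contact_force"].round(1))
    print(" target",np.round([x,y],1),"rx",round(rx,3),"shift cm",(M2.T@t/10).round(2))
E
python3 - <<'E'
from h import *
p,d,i=cam("top")
for q in H: print(q,find("top",d,i,q))
to(0,0)
i=r.camera_info("wrist"); T=i["camera_from_world"]; M=R.from_euler("xyz",r.get_state()["eef_rot"],degrees=True).as_matrix()
C=-T[:3,:3].T@T[:3,3]; print("cam in tool",M.T@(C-r.get_state()["tcp_pos"]),"axes",(M.T@T[:3,:3].T).round(2),i["fovy"])
E
```

```text
wide_tin []
middle_tin [(0.59, array([454.1,  87.5]), array([43.3, 42.9]), 1.1, 29.8, array([453.4,  86.9]), [220, 176, 235, 192]), (0.48, array([644.9,  80.2]), array([34. , 32.5]), -44.7, 28.5, array([644.9,  79.7]), [223, 117, 238, 130])]
small_tin [(0.68, array([645.9,  79.3]), array([33.5, 33.1]), -70.7, 28.5, array([645.6,  79.2]), [224, 116, 237, 128])]
large_carton [(0.6, array([ 370.4, -255.5]), array([88.9, 57. ]), 37.0, 35.8, array([ 368.8, -254.6]), [322, 197, 354, 232])]
small_carton [(0.62, array([582.6, 275.2]), array([59.8, 40.2]), 22.6, 30.3, array([581.4, 275. ]), [158, 130, 178, 152]), (0.39, array([452.8,  84.5]), array([45.9, 41.2]), -44.4, 29.8, array([454.4,  85.6]), [220, 180, 234, 191])]
round_mat [(0.94, array([375.9, 272.6]), array([117.1, 111.3]), 47.7, 5.3, array([375.8, 272.4]), [149, 186, 186, 231])]
square_board [(0.85, array([468.3, -97.8]), array([122.7, 120.4]), -59.0, 8.0, array([467.9, -98.6]), [261, 156, 314, 208]), (0.81, array([ 354.5, -435.4]), array([127. , 124.6]), 40.1, 8.0, array([ 354. , -434.5]), [368, 193, 420, 251]), (0.58, array([ 193.4, -383.4]), array([117.9,  25. ]), 27.4, 8.0, array([ 190.4, -377.6]), [365, 252, 387, 294])]
sauce_jar [(0.95, array([492.1, 404.8]), array([49.2, 48.1]), -42.0, 84.9, array([492.5, 405.6]), [110, 158, 138, 178])]
tape_roll [(0.77, array([641.9, -85.3]), array([86. , 85.5]), 56.5, 47.8, array([643.1, -84.8]), [266, 112, 300, 139])]
mug [(0.69, array([ 603.3, -273.3]), array([77., 75.]), 21.5, 84.2, array([ 607.2, -266.6]), [329, 123, 363, 152])]
t 1.65 tcp [ 159.  -656.   226.6] jawyaw 103.6 j6 -16.5 tilt [ 0. -0. -1.] w 87.4 F [ 0.9 -0.4  0. ]
 target [0 0] rx -0.0 shift cm [-0.  67.5  0. ]
cam in tool [-0.15773849 -0.00102187 -0.06576958] axes [[ 0.   -0.25  0.97]
 [ 1.    0.   -0.  ]
 [-0.    0.97  0.25]] 69.26292752911901
```

```bash
python3 - <<'E'
from h import *
d=r.capture("top")[1];i=r.camera_info("top"); X=xyz(d,i); m=np.zeros((384,512),bool); m[155:180,378:404]=1
Q=X[m&(abs(X[...,2]-.034)<.008)]; print(len(Q),cv2.minEnclosingCircle((Q[:,:2]*1000).astype(np.float32)))
to(500,-395,135,200)
E
```

```text
341 ((518.7053833007812, -416.5404968261719), 32.35759353637695)
t 1.7 tcp [ 159.  -656.   226.6] jawyaw 103.6 j6 -16.5 tilt [-0.  0. -1.] w 87.5 F [-0.7 -0.1  0. ]
 target [ 500 -395] rx -0.548 shift cm [ 2.66 -5.66 42.57]
```

```bash
python3 -m creep '[[-0.137,0,0,0.5,0,0,100],[-0.137,0,0,0.5,0,0,100],[-0.137,0,0,0.5,0,0,100],[-0.137,0,0,0.5,0,0,100],[0,0,0,0,-1,4.7,100],[0,0,0,0,-1,4.7,100],[0,0,0,0,-1,4.7,100],[0,0,0,0,-1,4.7,100]]' 20
python3 -m creep '[[0,0,0,0,-1,4.7,100],[0,0,0,0,-1,4.7,100],[0,0,0,0,-1,4.7,100],[0,0,0,0,-1,4.7,100],[0,0,0,0,-0.5,4.7,100],[0,0,0,0,0,0,100],[0,0,0,0,0,0,100]]'
python3 - <<'E'
from h import *
p,d,i=cam("wrist"); cv2.imwrite("pics/w1.png",p)
print(find("wrist",d,i,"wide_tin")); X=xyz(d,i)
Q=X[(abs(X[...,2]-.034)<.006)&(np.hypot(X[...,0]-.5187,X[...,1]+.4165)<.045)]; c=cv2.minEnclosingCircle((Q[:,:2]*1000).astype(np.float32)); print(len(Q),c,cv2.minAreaRect((Q[:,:2]*1000).astype(np.float32)))
to(518.7,-416.5,135,6)
E
```

```text
time_s: 2.5
tcp_pos: [0.3214, -0.5503, 0.2067]
eef_rot: [-99.6, 90.0, -54.6]
contact_force: [1.7, -0.8, 0.6]
gripper_width: 0.0876
time_s: 3.2
tcp_pos: [0.5191, -0.4157, 0.2063]
eef_rot: [111.2, 90.0, 156.4]
contact_force: [-0.6, -1.0, 0.1]
gripper_width: 0.0877
[(0.88, array([ 516.5, -418.4]), array([62.4, 61.2]), 81.7, 33.9, array([ 517.1, -418.7]), [227, 144, 278, 198])]
2152 ((517.4581909179688, -418.86956787109375), 32.078433990478516) ((517.2749633789062, -419.1553955078125), (63.108055114746094, 63.1934814453125), 69.58873748779297)
t 3.3 tcp [ 517.7 -417.1  206.6] jawyaw 135.0 j6 -22.9 tilt [-0.  0. -1.] w 88.0 F [-0.3  0.2  1.1]
 target [ 518.7 -416.5] rx 0.0 shift cm [20.06 -0.03  0.11]
```

View pics/w1.png

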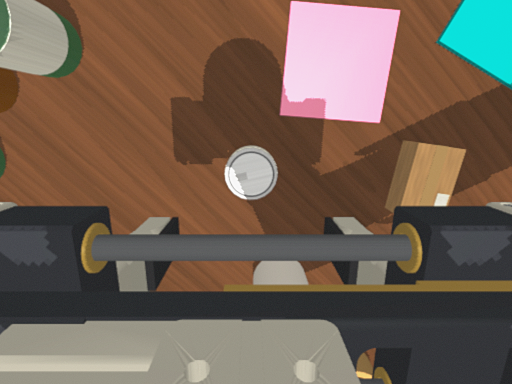

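Wrist view: the wide tin is at (251,172), measured at about (517.4, −418.9) mm. Grasp it.

```bash
python3 -m creep '[[0,0,0,5,0,-0.2,100],[0,0,0,5,0,0,100],[0,0,0,5,0,0,100],[0,0,0,3.5,0,0,100],[0,0,0,1.55,0,0,100],[0,0,0,0,0,0,100],[0,0,0,0,0,0,0],[0,0,0,0,0,0,0]]' 25
python3 -m creep '[[0,0,0,0,0,0,0],[0,0,0,0,0,0,0],[0,0,0,0,0,0,0],[0,0,0,-4,0,0,0],[0,0,0,-5,0,0,0],[0,0,0,-4,0,0,0]]'
python3 - <<'E'
from h import *
to(376,272,135,13)
to(400,200,135,136)
E
```

```text
time_s: 4.1
tcp_pos: [0.5181, -0.4193, 0.0087]
eef_rot: [-73.5, 89.8, -28.4]
contact_force: [0.9, 0.5, 0.9]
gripper_width: 0.0768
time_s: 4.7
tcp_pos: [0.5168, -0.4183, 0.1387]
eef_rot: [-83.4, 89.9, -38.3]
contact_force: [1.0, -1.0, -0.8]
gripper_width: 0.0635
t 4.7 tcp [ 516.8 -418.3  138.7] jawyaw 135.0 j6 -22.8 tilt [ 0.001 -0.001 -1.   ] w 63.5 F [ 1.  -1.  -0.8]
 target [376 272] rx 0.001 shift cm [12.51 58.78 38.85]
t 4.7 tcp [ 516.8 -418.3  138.7] jawyaw 135.0 j6 -22.8 tilt [ 0.001 -0.001 -1.   ] w 63.5 F [ 1.  -1.  -0.8]
 target [400 200] rx 0.001 shift cm [ 0.22 51.98 35.46]
```

```bash
python3 -m creep '[[0,0,0,0,3,2,0],[0,0,0,0,3.7,2.55,0],[0,0,0,0,3.7,2.55,0],[0,0,0,0,3.7,2.55,0],[0,0,0,0,3.7,2.55,0],[0,0,0,0,3.7,2.55,0],[0,0,0,0,3.7,2.55,0],[0,0,0,0,3.7,2.55,0]]'
python3 -m creep '[[0,0,0,0,3.7,2.55,0],[0,0,0,0,3.7,2.55,0],[0,0,0,0,3.7,2.55,0],[0,0,0,0,3.7,2.55,0],[0,0,0,0,3.7,2.55,0],[0,0,0,0,3.7,2.55,0],[0,0,0,0,0,0,0],[0,0,0,0,0,0,0]]'
python3 - <<'E'
from h import *
p,d,i=cam("wrist"); cv2.imwrite("pics/w2.png",p)
print(find("wrist",d,i,"round_mat",tol=.004))
to(376,272,135,13.8)
E
```

```text
time_s: 5.5
tcp_pos: [0.4518, -0.0719, 0.1364]
eef_rot: [-16.2, 89.9, 28.8]
contact_force: [1.2, 0.7, -2.8]
gripper_width: 0.0634
time_s: 6.3
tcp_pos: [0.403, 0.1926, 0.1362]
eef_rot: [99.1, 90.0, 144.3]
contact_force: [-0.6, -0.7, -2.3]
gripper_width: 0.0639
[]
t 6.4 tcp [403.3 191.  136. ] jawyaw 135.0 j6 -95.8 tilt [-0. -0. -1.] w 63.6 F [ 0.5  0.  -1.7]
 target [376 272] rx 0.0 shift cm [12.22  7.65  3.8 ]
```

View pics/w2.png

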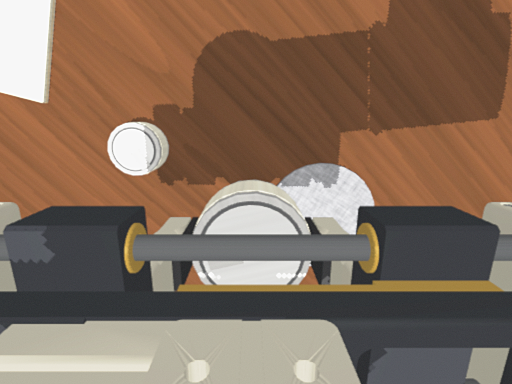

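The wrist view shows the mat at (325,195), partly hidden behind the held tin, and the middle tin at (138,148). I place on the top-view mat centre, then step back up and check.

```bash
python3 -m creep '[[0,0,0,0,3.8,1.9,0],[0,0,0,0,3.85,1.9,0],[0,0,0,4.2,0,0,0],[0,0,0,4,0,0,0],[0,0,0,2.5,0,0,0],[0,0,0,1,0,0,0],[0,0,0,0.2,0,0,0],[0,0,0,0,0,0,0]]'
python3 - <<'E'
from h import *
to(376,272,135,13.8)
E
```

```text
time_s: 7.2
tcp_pos: [0.3771, 0.2726, 0.0178]
eef_rot: [0.1, 90.0, 45.1]
contact_force: [0.4, 0.4, -1.2]
gripper_width: 0.0633
t 7.2 tcp [377.1 272.6  17.8] jawyaw 135.0 j6 -105.3 tilt [ 0.001  0.001 -1.   ] w 63.3 F [ 0.4  0.4 -1.2]
 target [376 272] rx -0.0 shift cm [ 0.4   0.04 -0.12]
```

```bash
python3 -m creep '[[0,0,0,0.35,0,-0.1,0],[0,0,0,0,0,0,0]]'
python3 -m creep '[[0,0,0,0.05,0,0,0],[0,0,0,0,0,0,90],[0,0,0,0,0,0,90],[0,0,0,0,0,0,90],[0,0,0,-4.5,0,0,100],[0,0,0,-4.5,0,0,100],[0,0,0,-4.5,0,0,100]]'
python3 -m creep '[[0,0,0,-4.5,0,-1,100],[0,0,0,0,0,-1,100],[0,0,0,0,0,0,100]]'
cat >> h.py <<'E'
def circ(d,i,c,z,rad,tol=.005,w=20):
    """outline circle of a level disc near c (mm) at height z mm, radius rad mm"""
    X=xyz(d,i)*1000; Q=X[(abs(X[...,2]-z)<tol*1000)&(np.hypot(X[...,0]-c[0],X[...,1]-c[1])<rad+w)&(d>0)][:,:2].astype(np.float32)
    if len(Q)<30: return None
    h=cv2.convexHull(Q)[:,0]; from scipy.optimize import least_squares
    f=least_squares(lambda p:np.hypot(h[:,0]-p[0],h[:,1]-p[1])-rad,Q.mean(0),loss="soft_l1").x
    return f.round(1),[x.round(1) if isinstance(x,np.ndarray) else np.round(x,1) for x in cv2.minEnclosingCircle(Q)],len(Q)
E
python3 - <<'E'
from h import *
p,d,i=cam("wrist"); cv2.imwrite("pics/w3.png",p)
print("tin",circ(d,i,(376,272),39,32),"mat",circ(d,i,(376,272),5,60,.0025))
p,d,i=cam("top"); print("top mid",circ(d,i,(454,87),30,25),"wide",circ(d,i,(376,272),39,32))
to(454,87,150,206)
E
```

```text
time_s: 7.4
tcp_pos: [0.376, 0.2721, 0.0144]
eef_rot: [16.2, 89.9, 61.3]
contact_force: [0.4, 0.6, -1.1]
gripper_width: 0.0633
time_s: 8.1
tcp_pos: [0.3755, 0.2714, 0.1497]
eef_rot: [-156.8, 90.0, -111.8]
contact_force: [1.5, 1.3, 0.0]
gripper_width: 0.0874
time_s: 8.4
tcp_pos: [0.3612, 0.2576, 0.1944]
eef_rot: [23.6, 89.8, 68.6]
contact_force: [0.6, -0.1, -0.8]
gripper_width: 0.0874
tin (array([375.8, 271.5]), [array([375.9, 271.5]), np.float64(32.0)], 2236) mat (array([375.5, 271.8]), [array([375.7, 271.8]), np.float64(59.9)], 4111)
top mid (array([455.5,  86.9]), [array([455.5,  86.9]), np.float64(25.1)], 191) wide (array([379. , 273.2]), [array([367.2, 260.1]), np.float64(25.4)], 65)
t 8.5 tcp [361.3 257.4 192.7] jawyaw 135.0 j6 -106.0 tilt [-0. -0. -1.] w 87.7 F [-0.6  0.1 -0.1]
 target [454  87] rx -0.261 shift cm [ -1.33 -16.55 -10.13]
```

View pics/w3.png

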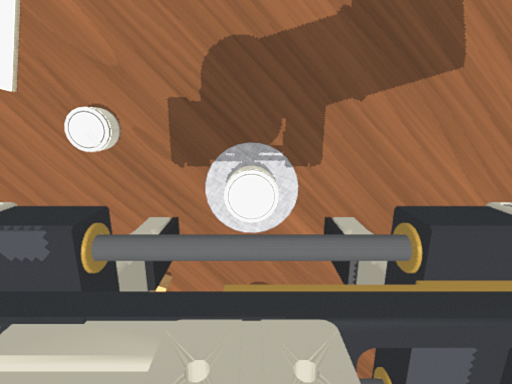

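The wide tin stands on the mat centre to 0.5 mm. In the picture the tin is at (251,195), the mat is concentric with it, and the middle tin is at (90,128). Now the middle tin.

```bash
python3 -m creep '[[0,0,0,0,-3.75,-1.09,100],[0,0,0,0,-3.75,-1.09,100],[0,0,0,0,-3.75,-1.09,100],[0,0,0,0,-3.75,-1.09,100],[0,0,0,0,-3.75,-1.09,100],[0,0,0,0,0,0,100],[0,0,0,0,0,0,100]]'
python3 - <<'E'
from h import *
p,d,i=cam("wrist"); c=circ(d,i,(455,87),30,25); print(c)
to(*c[0],135,5)
E
```

```text
time_s: 9.2
tcp_pos: [0.4557, 0.0855, 0.1916]
eef_rot: [167.7, 89.8, -147.4]
contact_force: [-0.3, 0.9, -0.7]
gripper_width: 0.0876
(array([454.2,  85.4]), [array([454.3,  85.3]), np.float64(25.2)], 1380)
t 9.25 tcp [455.5  86.3 191.9] jawyaw 135.0 j6 -80.2 tilt [-0.002 -0.001 -1.   ] w 87.2 F [-0.9 -0.2 -1.2]
 target [454.2  85.4] rx -0.001 shift cm [18.69  0.02 -0.11]
```

```bash
python3 -m creep '[[0,0,0,3.5,0,-0.1,100],[0,0,0,4,0,0,100],[0,0,0,4,0,0,100],[0,0,0,4,0,0,100],[0,0,0,2.2,0,0,70],[0,0,0,0.9,0,0,70],[0,0,0,0,0,0,70]]' 25
python3 -m creep '[[0,0,0,0,0,0,0],[0,0,0,0,0,0,0],[0,0,0,0,0,0,0],[0,0,0,0,0,0,0],[0,0,0,0,0,0,0]]'
python3 -m creep '[[0,0,0,-3.5,0,0,0],[0,0,0,-4,0,0,0],[0,0,0,-4,0,0,0],[0,0,0,0,0,0,0]]'
python3 - <<'E'
from h import *
to(375.8,271.5,135,48)
E
```

```text
time_s: 9.95
tcp_pos: [0.4541, 0.0863, 0.0061]
eef_rot: [171.0, 89.8, -143.9]
contact_force: [-1.6, 0.3, -0.4]
gripper_width: 0.0691
time_s: 10.45
tcp_pos: [0.4558, 0.0866, 0.0083]
eef_rot: [-9.3, 89.8, 35.7]
contact_force: [-3.1, 2.4, 7.8]
gripper_width: 0.0494
time_s: 10.85
tcp_pos: [0.458, 0.0873, 0.1277]
eef_rot: [-17.1, 89.4, 28.0]
contact_force: [0.0, 0.3, -1.8]
gripper_width: 0.0496
t 10.85 tcp [458.   87.3 127.7] jawyaw 135.1 j6 -80.1 tilt [ 0.009  0.005 -1.   ] w 49.6 F [ 0.   0.3 -1.8]
 target [375.8 271.5] rx 0.001 shift cm [ 7.99 18.86  7.13]
```

```bash
python3 -m creep '[[0,0,0,0,0,0,0],[0,0,0,0,0,0,0]]'
python3 - <<'E'
from h import *
to(375.8,271.5,135,48)
p,d,i=cam("wrist"); cv2.imwrite("pics/w4.png",p[140:384,130:390])
to(375.8,271.5,135,48)
E
```

```text
time_s: 11.05
tcp_pos: [0.4542, 0.0854, 0.1214]
eef_rot: [147.1, 89.9, -167.9]
contact_force: [-0.2, -0.7, -2.0]
gripper_width: 0.0493
t 11.05 tcp [454.2  85.4 121.4] jawyaw 135.0 j6 -80.1 tilt [-0.001 -0.    -1.   ] w 49.3 F [-0.2 -0.7 -2. ]
 target [375.8 271.5] rx -0.0 shift cm [ 7.35 18.69  7.62]
t 11.1 tcp [454.1  85.4 121.1] jawyaw 135.0 j6 -80.1 tilt [-0.002 -0.001 -1.   ] w 49.7 F [ 0.3 -0.2 -1.5]
 target [375.8 271.5] rx -0.0 shift cm [ 7.3  18.69  7.64]
```

View pics/w4.png

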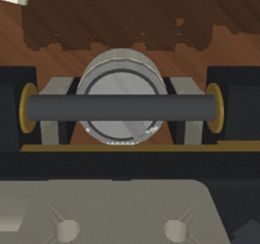

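```bash
python3 -m creep '[[0,0,0,0,3.74,1.53,0],[0,0,0,0,3.74,1.53,0],[0,0,0,0,3.74,1.53,0],[0,0,0,0,3.74,1.53,0],[0,0,0,0,3.74,1.53,0],[0,0,0,0,0,0,0],[0,0,0,3.5,0,0,0],[0,0,0,3,0,0,0]]'
python3 -m creep '[[0,0,0,0.3,0,0,0],[0,0,0,0,0,0,0],[0,0,0,0,0,0,0]]'
python3 - <<'E'
from h import *
p,d,i=cam("wrist")
to(375.8,271.5,135,46)
E
```

```text
time_s: 11.9
tcp_pos: [0.3762, 0.272, 0.0555]
eef_rot: [176.1, 90.0, -138.9]
contact_force: [-0.7, 0.5, -1.8]
gripper_width: 0.0494
time_s: 12.2
tcp_pos: [0.3774, 0.2725, 0.0549]
eef_rot: [-18.0, 90.0, 27.1]
contact_force: [0.0, 0.6, -0.6]
gripper_width: 0.0497
t 12.25 tcp [377.4 272.7  55.2] jawyaw 135.0 j6 -105.2 tilt [ 0.001  0.001 -1.   ] w 49.4 F [-0.   0.2 -0.8]
 target [375.8 271.5] rx 0.0 shift cm [ 0.92  0.03 -0.2 ]
```

```bash
python3 -m creep '[[0,0,0,0.5,0,-0.15,0],[0,0,0,0,0,0,0]]'; python3 -m creep '[[0,0,0,0.2,0,0,0],[0,0,0,0,0,0,0]]';python3 -m creep '[[0,0,0,0.1,0,0,0],[0,0,0,0,0,0,0]]'
```

```text
time_s: 12.45
tcp_pos: [0.3756, 0.2709, 0.0493]
eef_rot: [27.8, 90.0, 72.8]
contact_force: [0.6, 0.2, -1.4]
gripper_width: 0.0497
time_s: 12.65
tcp_pos: [0.3758, 0.2713, 0.0474]
eef_rot: [4.1, 90.0, 49.1]
contact_force: [0.9, -1.2, 1.3]
gripper_width: 0.0494
time_s: 12.85
tcp_pos: [0.3759, 0.2713, 0.0473]
eef_rot: [-16.6, 90.0, 28.4]
contact_force: [-4.8, -1.7, 16.1]
gripper_width: 0.0494
```

```bash
python3 -m creep '[[0,0,0,-0.1,0,0,0],[0,0,0,0,0,0,75],[0,0,0,0,0,0,75],[0,0,0,0,0,0,75],[0,0,0,-4,0,0,100],[0,0,0,-4,0,0,100],[0,0,0,-4.5,0,-1,100],[0,0,0,-3.5,0,-1,100]]'
python3 -m creep '[[0,0,0,0,0,0,100],[0,0,0,0,0,0,100]]'
python3 - <<'E'
from h import *
p,d,i=cam("wrist"); 
print("wide",circ(d,i,(376,272),39,32,.003,8),"mid",circ(d,i,(376,272),69,25),"mat",circ(d,i,(376,272),5,60,.0025))
to(645.5,79.3,135,200)
E
```

```text
time_s: 13.65
tcp_pos: [0.3617, 0.2571, 0.2095]
eef_rot: [0.9, 89.9, 45.9]
contact_force: [-0.3, 0.5, -0.1]
gripper_width: 0.0865
time_s: 13.85
tcp_pos: [0.3616, 0.2572, 0.2078]
eef_rot: [22.1, 89.9, 67.1]
contact_force: [0.2, -1.1, -1.0]
gripper_width: 0.0878
wide (array([376.4, 272. ]), [array([376.1, 271.4]), np.float64(31.7)], 420) mid (array([374.6, 269.2]), [array([374.5, 269.4]), np.float64(25.2)], 1519) mat (array([375.6, 271.9]), [array([375.7, 271.9]), np.float64(59.9)], 3836)
t 13.9 tcp [361.3 256.8 206.7] jawyaw 135.0 j6 -106.0 tilt [-0.  0. -1.] w 87.3 F [ 0.9 -0.4 -0.3]
 target [645.5  79.3] rx 0.0 shift cm [  0.66 -32.65   7.55]
```

The middle tin sits about 2.5 mm off along tool z. I regrip it and correct.

```bash
python3 -m creep '[[0,0,0,3,0,1.8,100],[0,0,0,4,0,0,100],[0,0,0,4,0,0,75],[0,0,0,3,0,0,75],[0,0,0,1.5,0,0,75],[0,0,0,0,0,0,75],[0,0,0,0,0,0,75]]' 12
python3 - <<'E'
from h import *
to(374.6,269.2,135,50)
E
```

```text
time_s: 14.6
tcp_pos: [0.3741, 0.2692, 0.0514]
eef_rot: [-161.6, 89.8, -116.6]
contact_force: [0.3, 0.1, -0.0]
gripper_width: 0.0658
t 14.6 tcp [374.1 269.2  51.4] jawyaw 135.0 j6 -105.3 tilt [-0.001 -0.002 -1.   ] w 65.8 F [ 0.3  0.1 -0. ]
 target [374.6 269.2] rx 0.001 shift cm [ 0.14 -0.03  0.04]
```

```bash
python3 -m creep '[[0,0,0,0,0,0,0],[0,0,0,0,0,0,0],[0,0,0,0,0,0,0],[0,0,0,0,0,0,0]]' 12;  python3 -m creep '[[0,0,0,-0.4,0,0,0],[0,0,0,0,0.05,0.25,0],[0,0,0,0,0,0,0],[0,0,0,0,0,0,0]]'
python3 - <<'E'
from h import *
to(376,271.7,135,51.4)
E
```

```text
time_s: 15.0
tcp_pos: [0.3746, 0.2702, 0.0529]
eef_rot: [11.3, 89.9, 56.3]
contact_force: [-1.5, 0.0, 4.3]
gripper_width: 0.0496
time_s: 15.4
tcp_pos: [0.3756, 0.2718, 0.056]
eef_rot: [178.0, 90.0, -137.0]
contact_force: [0.3, -0.3, -1.8]
gripper_width: 0.0496
t 15.4 tcp [375.6 271.8  56. ] jawyaw 135.0 j6 -105.3 tilt [-0. -0. -1.] w 49.6 F [ 0.3 -0.3 -1.8]
 target [376.  271.7] rx 0.0 shift cm [ 0.46 -0.03  0.02]
```

```bash
python3 -m creep '[[0,0,0,0.3,0,0,0],[0,0,0,0,0,0,0]]'; python3 -m creep '[[0,0,0,0.08,0,0,0],[0,0,0,0,0,0,0]]'
```

```text
time_s: 15.6
tcp_pos: [0.3757, 0.2718, 0.0529]
eef_rot: [-149.3, 90.0, -104.3]
contact_force: [-0.2, -0.7, -1.2]
gripper_width: 0.0498
time_s: 15.8
tcp_pos: [0.3757, 0.2719, 0.0528]
eef_rot: [-64.7, 90.0, -19.6]
contact_force: [-2.6, -2.4, 10.2]
gripper_width: 0.0494
```

```bash
python3 -m creep '[[0,0,0,-0.05,0,0,0],[0,0,0,0,0,0,75],[0,0,0,0,0,0,75],[0,0,0,0,0,0,75],[0,0,0,-4,0,0,100],[0,0,0,-4,0,0,100],[0,0,0,-4.5,0,-1,100],[0,0,0,-3,0,-1,100]]'
python3 -m creep '[[0,0,0,0,0,0,100],[0,0,0,0,0,0,100]]'
python3 - <<'E'
from h import *
p,d,i=cam("wrist"); 
print("wide",circ(d,i,(376,272),39,32,.003,8),"mid",circ(d,i,(376,272),69,25),"mat",circ(d,i,(376,272),5,60,.0025))
to(645.5,79.3,135,200)
E
```

```text
time_s: 16.6
tcp_pos: [0.362, 0.258, 0.2107]
eef_rot: [2.6, 89.9, 47.6]
contact_force: [1.5, 0.4, 0.2]
gripper_width: 0.0864
time_s: 16.8
tcp_pos: [0.3615, 0.2579, 0.2083]
eef_rot: [24.0, 89.9, 69.0]
contact_force: [-0.7, -0.6, -0.3]
gripper_width: 0.0874
wide (array([376.3, 272. ]), [array([375.8, 271.4]), np.float64(31.9)], 481) mid (array([375.6, 271. ]), [array([375.7, 271. ]), np.float64(25.1)], 1512) mat (array([375.6, 272. ]), [array([375.7, 271.8]), np.float64(59.9)], 3767)
t 16.85 tcp [361.3 257.5 207.4] jawyaw 135.0 j6 -106.0 tilt [-0.  0. -1.] w 87.7 F [-0.9 -1.1 -0.1]
 target [645.5  79.3] rx 0.0 shift cm [  0.72 -32.69   7.5 ]
```

Middle is centred within 1 mm. Next the small tin.

```bash
python3 -m creep '[[0,0,0,0,-3.5,0.8,100],[0,0,0,0,-4.17,0.95,100],[0,0,0,0,-4.17,0.95,100],[0,0,0,0,-4.17,0.95,100],[0,0,0,0,-4.17,0.95,100],[0,0,0,0,-4.17,0.95,100],[0,0,0,0,-4.17,0.95,100],[0,0,0,0,-4.1,0.8,100]]'
python3 -m creep '[[0,0,0,0,0,0,100],[0,0,0,0,0,0,100]]'
python3 - <<'E'
from h import *
p,d,i=cam("wrist"); c=circ(d,i,(645,78),28,19); print(c)
to(*c[0],135,7)
E
```

```text
time_s: 17.65
tcp_pos: [0.6449, 0.0773, 0.2051]
eef_rot: [155.5, 89.8, -159.5]
contact_force: [0.6, 1.0, 0.8]
gripper_width: 0.0874
time_s: 17.85
tcp_pos: [0.6437, 0.0776, 0.2047]
eef_rot: [154.4, 89.7, -160.7]
contact_force: [-0.5, 0.1, -0.5]
gripper_width: 0.0871
(array([646.6,  79.7]), [array([646.4,  79.8]), np.float64(19.1)], 715)
t 17.9 tcp [643.3  78.3 205.5] jawyaw 135.0 j6 -69.2 tilt [-0.004 -0.001 -1.   ] w 87.8 F [-0.9  0.   0.6]
 target [646.6  79.7] rx -0.001 shift cm [19.84 -0.17  0.4 ]
```

```bash
python3 -m creep '[[0,0,0,3.5,-0.15,0.3,100],[0,0,0,4,0,0,100],[0,0,0,4,0,0,75],[0,0,0,4,0,0,65],[0,0,0,2.5,0,0,60],[0,0,0,1.5,0,0,60],[0,0,0,0,0,0,60],[0,0,0,0,0,0,60]]' 15
python3 - <<'E'
from h import *
to(646.6,79.7,135,7)
E
```

```text
time_s: 18.7
tcp_pos: [0.6475, 0.0805, 0.0138]
eef_rot: [-39.9, 89.9, 5.2]
contact_force: [-0.3, 0.4, 0.1]
gripper_width: 0.053
t 18.7 tcp [647.5  80.5  13.8] jawyaw 135.1 j6 -69.1 tilt [ 0.001  0.    -1.   ] w 53.0 F [-0.3  0.4  0.1]
 target [646.6  79.7] rx 0.002 shift cm [ 0.68  0.01 -0.12]
```

```bash
python3 -m creep '[[0,0,0,0.6,0,-0.1,60],[0,0,0,0,0,0,60],[0,0,0,0,0,0,0],[0,0,0,0,0,0,0],[0,0,0,0,0,0,0],[0,0,0,0,0,0,0]]' 15
python3 -m creep '[[0,0,0,-3.5,0,0,0],[0,0,0,-4,0,0,0],[0,0,0,-4,0,0,0],[0,0,0,-2,0,0,0],[0,0,0,0,0,0,0],[0,0,0,0,0,0,0]]'
python3 - <<'E'
from h import *
to(375.9,271.4,135,85)
E
```

```text
time_s: 19.3
tcp_pos: [0.6467, 0.0792, 0.0073]
eef_rot: [-31.0, 90.0, 14.0]
contact_force: [-1.0, 0.4, 4.3]
gripper_width: 0.0374
time_s: 19.9
tcp_pos: [0.6462, 0.0792, 0.142]
eef_rot: [8.1, 90.0, 53.1]
contact_force: [0.2, -0.4, -0.9]
gripper_width: 0.0373
t 19.9 tcp [646.2  79.2 142. ] jawyaw 135.0 j6 -69.1 tilt [ 0.     0.001 -1.   ] w 37.3 F [ 0.2 -0.4 -0.9]
 target [375.9 271.4] rx 0.0 shift cm [ 5.7  32.71 -5.53]
```

```bash
python3 -m creep '[[0,0,0,0,3.5,-0.6,0],[0,0,0,0,4.17,-0.7,0],[0,0,0,0,4.17,-0.7,0],[0,0,0,0,4.17,-0.7,0],[0,0,0,0,4.17,-0.7,0],[0,0,0,0,4.17,-0.7,0],[0,0,0,0,4.17,-0.7,0],[0,0,0,0,4.19,-0.73,0]]'
python3 -m creep '[[0,0,0,0,0,0,0],[0,0,0,3,0,0,0],[0,0,0,2.5,0,0,0],[0,0,0,0,0,0,0],[0,0,0,0,0,0,0]]'
python3 - <<'E'
from h import *
to(375.9,271.4,135,78)
r.capture("wrist")
to(375.9,271.4,135,78)
E
```

```text
time_s: 20.7
tcp_pos: [0.374, 0.2711, 0.1405]
eef_rot: [-170.6, 89.9, -125.6]
contact_force: [0.7, 0.6, -0.6]
gripper_width: 0.0374
time_s: 21.2
tcp_pos: [0.3759, 0.2704, 0.0864]
eef_rot: [-159.7, 89.8, -114.6]
contact_force: [0.5, 0.9, 0.1]
gripper_width: 0.0376
t 21.2 tcp [375.9 270.4  86.4] jawyaw 135.0 j6 -105.2 tilt [-0.001 -0.002 -1.   ] w 37.6 F [0.5 0.9 0.1]
 target [375.9 271.4] rx 0.0 shift cm [0.84 0.07 0.07]
t 21.25 tcp [376.4 271.1  87.1] jawyaw 135.0 j6 -105.2 tilt [-0.    -0.001 -1.   ] w 37.8 F [0.4 0.3 0.4]
 target [375.9 271.4] rx 0.0 shift cm [ 0.91  0.06 -0.01]
```

```bash
python3 -m creep '[[0,0,0,0.7,0.06,0.02,0],[0,0,0,0,0,0,0]]'; python3 -m creep '[[0,0,0,0.2,0,0,0],[0,0,0,0,0,0,0]]'; python3 -m creep '[[0,0,0,0.1,0,0,0],[0,0,0,0,0,0,0]]'
```

```text
time_s: 21.45
tcp_pos: [0.3757, 0.2717, 0.0798]
eef_rot: [39.6, 90.0, 84.6]
contact_force: [-1.6, 0.6, -0.8]
gripper_width: 0.0374
time_s: 21.65
tcp_pos: [0.3757, 0.2717, 0.0779]
eef_rot: [22.5, 90.0, 67.5]
contact_force: [0.9, 0.0, 0.6]
gripper_width: 0.0376
time_s: 21.85
tcp_pos: [0.3756, 0.2717, 0.0768]
eef_rot: [13.3, 90.0, 58.3]
contact_force: [0.0, -1.1, -0.7]
gripper_width: 0.0374
```

```bash
python3 -m creep '[[0,0,0,0.08,0,0,0],[0,0,0,0,0,0,0]]'; python3 -m creep '[[0,0,0,0,0,0,0]]'
```

```text
time_s: 22.05
tcp_pos: [0.3758, 0.2719, 0.0762]
eef_rot: [-4.4, 90.0, 40.6]
contact_force: [-0.3, -0.7, 2.5]
gripper_width: 0.0379
time_s: 22.15
tcp_pos: [0.3757, 0.2719, 0.0762]
eef_rot: [-6.7, 90.0, 38.3]
contact_force: [0.4, -0.6, 3.1]
gripper_width: 0.0378
```

Contact at 76 mm, as expected. Release and check.

```bash
python3 -m creep '[[0,0,0,0,0,0,60],[0,0,0,0,0,0,60],[0,0,0,0,0,0,60],[0,0,0,-3.5,0,0,60],[0,0,0,-4,0,0,100],[0,0,0,-3.5,0,-1,100],[0,0,0,-2,0,-1,100],[0,0,0,0,0,0,100]]'
python3 -m creep '[[0,0,0,0,0,0,100]]'
python3 - <<'E'
from h import *
p,d,i=cam("wrist"); cv2.imwrite("pics/w5.png",p[100:340,120:400])
print("mid",circ(d,i,(376,272),69,25,.003,8),"small",circ(d,i,(376,272),97,19),"wide",circ(d,i,(376,272),39,32,.003,8))
p,d,i=cam("top")
X=xyz(d,i); Q=X[(abs(X[...,2]-.036)<.008)&(np.hypot(X[...,0]-.3704,X[...,1]+.2555)<.08)]; print("LC top",cv2.minAreaRect((Q[:,:2]*1000).astype(np.float32)))
to(369.5,-257,127,210)
E
```

```text
time_s: 22.95
tcp_pos: [0.3619, 0.2583, 0.209]
eef_rot: [11.4, 89.7, 56.4]
contact_force: [0.2, -0.4, -0.6]
gripper_width: 0.0796
time_s: 23.05
tcp_pos: [0.3614, 0.2577, 0.2061]
eef_rot: [29.5, 89.9, 74.5]
contact_force: [-0.7, 0.5, -0.3]
gripper_width: 0.085
mid (array([376. , 271.2]), [array([375.6, 270.8]), np.float64(24.7)], 438) small (array([376.2, 271.5]), [array([376.2, 271.6]), np.float64(19.1)], 1058) wide (array([376.4, 271.9]), [array([376.3, 271.9]), np.float64(32.0)], 486)
LC top ((372.0598449707031, -255.5107421875), (92.51016998291016, 59.4498405456543), 36.792537689208984)
t 23.15 tcp [361.2 257.3 205. ] jawyaw 135.0 j6 -106.0 tilt [-0.001 -0.001 -1.   ] w 87.0 F [-0.6 -0.2  0.1]
 target [ 369.5 -257. ] rx 0.14 shift cm [ -0.44 -41.57 -30.29]
```

View pics/w5.png

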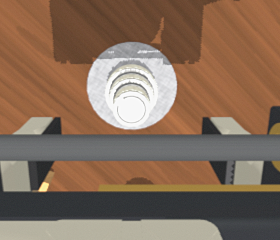

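The tin stack is concentric in the crop at (131,105), and all centres agree within 1 mm. Now I go via the board and measure it on the way to the large carton.

```bash
python3 -m creep '[[0.14,0,0,0,0,0,100],[0,0,0,0,-4.22,-1.7,100],[0,0,0,0,-4.22,-1.7,100],[0,0,0,0,-4.22,-1.7,100],[0,0,0,0,-4.22,-1.7,100],[0,0,0,0,-4.22,-1.7,100],[0,0,0,0,-4.22,-1.7,100],[0,0,0,0,-4.22,-1.7,100]]'
python3 -m creep '[[0,0,0,0,-4.22,-1.7,100],[0,0,0,0,0,0,100],[0,0,0,0,0,0,100]]'
cat >> h.py <<'E'
def rect(d,i,c,z,rad,tol=.004):
    X=xyz(d,i)*1000; Q=X[(abs(X[...,2]-z)<tol*1000)&(np.hypot(X[...,0]-c[0],X[...,1]-c[1])<rad)&(d>0)][:,:2].astype(np.float32)
    c,s,a=cv2.minAreaRect(Q)
    if s[0]<s[1]: s=s[::-1]; a+=90
    return np.round(c,1),np.round(s,1),round((a+90)%180-90,1),len(Q)
E
python3 - <<'E'
from h import *
p,d,i=cam("wrist"); cv2.imwrite("pics/w6.png",p)
print("board",rect(d,i,(467,-99),8,95,.003),find("wrist",d,i,"square_board",(467,-99),tol=.004)[:1])
to(371,-257,126.8,210)
E
```

```text
time_s: 23.95
tcp_pos: [0.4441, -0.0519, 0.2049]
eef_rot: [158.5, 89.9, -164.5]
contact_force: [1.7, 1.4, 0.1]
gripper_width: 0.0875
time_s: 24.25
tcp_pos: [0.4555, -0.0952, 0.2044]
eef_rot: [151.6, 89.8, -171.6]
contact_force: [-0.5, 0.3, 0.2]
gripper_width: 0.0875
board (array([468.5, -97.1]), array([125.1, 125.1]), 30.9, 8953) [(0.62, array([468.2, -96.6]), array([125.1, 123.8]), 30.9, 7.6, array([468.5, -96.3]), [194, 129, 300, 231])]
t 24.35 tcp [455.7 -93.6 205.1] jawyaw 127.0 j6 -65.7 tilt [-0.002 -0.    -1.   ] w 88.0 F [ 0.1 -0.2 -0.6]
 target [ 371 -257] rx 0.003 shift cm [ -0.47  -8.02 -16.57]
```

View pics/w6.png

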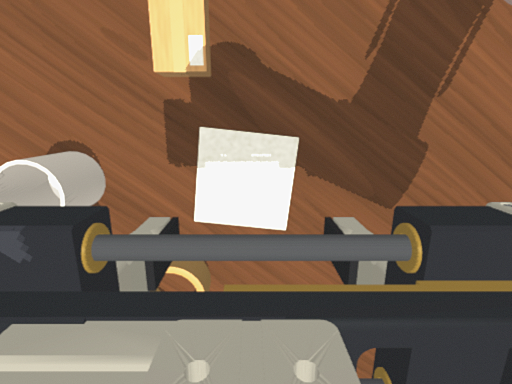

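The white board is at (247,180): centre (468.5, −97.1), yaw 30.9°. The large carton is at (180,35).

```bash
python3 -m creep '[[0,0,0,0,-2,-4.14,100],[0,0,0,0,-2,-4.14,100],[0,0,0,0,-2,-4.14,100],[0,0,0,0,-2,-4.14,100],[0,0,0,0,0,0,100],[0,0,0,0,0,0,100]]'
python3 - <<'E'
from h import *
p,d,i=cam("wrist"); c=rect(d,i,(371,-256),36,75); print(c)
to(*c[0],c[2]+90,9)
E
```

```text
time_s: 24.95
tcp_pos: [0.3718, -0.2571, 0.2059]
eef_rot: [34.8, 90.0, 71.7]
contact_force: [-0.0, 0.4, -0.2]
gripper_width: 0.0879
(array([ 370.9, -256.9]), array([91.3, 58.1]), 37.0, 3599)
t 25.0 tcp [ 372.2 -256.6  206. ] jawyaw 127.0 j6 -43.5 tilt [ 0.  0. -1.] w 87.9 F [ 0.7  0.6 -0.5]
 target [ 370.9 -256.9] rx 0.001 shift cm [19.7   0.05 -0.13]
```

```bash
python3 -m creep '[[0,0,0,3.5,0.04,-0.1,100],[0,0,0,4,0,0,100],[0,0,0,4,0,0,100],[0,0,0,4,0,0,100],[0,0,0,3,0,0,100],[0,0,0,1.3,0,0,100],[0,0,0,0,0,0,100],[0,0,0,0,0,0,100]]' 25
python3 - <<'E'
from h import *
to(370.9,-256.9,127,8)
E
```

```text
time_s: 25.8
tcp_pos: [0.3719, -0.2566, 0.0083]
eef_rot: [165.6, 90.0, -157.3]
contact_force: [-0.1, 0.4, 0.1]
gripper_width: 0.0874
t 25.8 tcp [ 371.9 -256.6    8.3] jawyaw 127.2 j6 -43.4 tilt [-0. -0. -1.] w 87.4 F [-0.1  0.4  0.1]
 target [ 370.9 -256.9] rx 0.003 shift cm [ 0.03  0.04 -0.1 ]
```

```bash
python3 -m creep '[[0,0,0,0,0,-0.1,0],[0,0,0,0,0,0,0],[0,0,0,0,0,0,0],[0,0,0,0,0,0,0],[0,0,0,0,0,0,0]]' 25
python3 -m creep '[[0,0,0,-3.5,0,0,0],[0,0,0,-4,0,0,0],[0,0,0,-3,0,0,0],[0.107,0,0,0,0,0,0],[0,0,0,0,0,0,0],[0,0,0,0,0,0,0]]'
python3 - <<'E'
from h import *
to(468.5,-97.1,120.9,25)
E
```

```text
time_s: 26.3
tcp_pos: [0.3702, -0.2584, 0.0084]
eef_rot: [-44.2, 90.0, -7.2]
contact_force: [-1.1, 2.9, 4.3]
gripper_width: 0.0578
time_s: 26.9
tcp_pos: [0.3694, -0.2581, 0.1125]
eef_rot: [123.2, 89.9, 154.2]
contact_force: [-0.5, -0.8, -1.9]
gripper_width: 0.058
t 26.9 tcp [ 369.4 -258.1  112.5] jawyaw 121.0 j6 -49.2 tilt [-0.001  0.    -1.   ] w 58.0 F [-0.5 -0.8 -1.9]
 target [468.5 -97.1] rx 0.002 shift cm [ 8.75  8.72 16.78]
```

```bash
python3 -m creep '[[0,0,0,0,2.18,4.16,0],[0,0,0,0,2.18,4.16,0],[0,0,0,0,2.18,4.16,0],[0,0,0,0,2.18,4.16,0],[0,0,0,0,0,0,0],[0,0,0,4,0,0,0],[0,0,0,3.5,0,0,0],[0,0,0,1,0,0,0]]'
python3 -m creep '[[0,0,0,0,0,0,0],[0,0,0,0,0,0,0]]'
python3 - <<'E'
from h import *
to(467.9,-97.6,120.9,17)
r.capture("wrist")
to(467.9,-97.6,120.9,17)
E
```

```text
time_s: 27.7
tcp_pos: [0.4649, -0.0985, 0.0242]
eef_rot: [156.5, 89.6, -172.6]
contact_force: [-0.3, -0.2, -1.1]
gripper_width: 0.0578
time_s: 27.9
tcp_pos: [0.4687, -0.0983, 0.0286]
eef_rot: [-106.7, 90.0, -75.7]
contact_force: [0.3, -0.2, -0.4]
gripper_width: 0.0577
t 27.9 tcp [468.7 -98.3  28.6] jawyaw 120.9 j6 -70.9 tilt [ 0. -0. -1.] w 57.7 F [ 0.3 -0.2 -0.4]
 target [467.9 -97.6] rx 0.0 shift cm [ 1.16  0.1  -0.03]
t 27.95 tcp [469.2 -98.2  29.1] jawyaw 120.9 j6 -70.9 tilt [ 0.002 -0.    -1.   ] w 57.4 F [-0.2  0.5 -0.3]
 target [467.9 -97.6] rx 0.0 shift cm [ 1.21  0.12 -0.08]
```

```bash
python3 -m creep '[[0,0,0,0.9,0.08,-0.05,0],[0,0,0,0,0,0,0],[0,0,0,0,0,0,0]]'; python3 -m creep '[[0,0,0,0.2,0,0,0],[0,0,0,0,0,0,0]]'; python3 -m creep '[[0,0,0,0.15,0,0,0],[0,0,0,0,0,0,0]]'
```

```text
time_s: 28.25
tcp_pos: [0.4674, -0.0977, 0.0193]
eef_rot: [-23.9, 90.0, 7.0]
contact_force: [0.6, -0.1, -1.3]
gripper_width: 0.058
time_s: 28.45
tcp_pos: [0.4673, -0.0977, 0.017]
eef_rot: [-6.4, 90.0, 24.5]
contact_force: [0.6, 0.1, -1.5]
gripper_width: 0.0577
time_s: 28.65
tcp_pos: [0.4676, -0.0976, 0.0164]
eef_rot: [-48.1, 90.0, -17.2]
contact_force: [-3.2, 2.0, 11.2]
gripper_width: 0.0579
```

Contact. Release and check.

```bash
python3 -m creep '[[0,0,0,-0.08,0,0,0],[0,0,0,0,0,0,90],[0,0,0,0,0,0,95],[0,0,0,0,0,0,95],[0,0,0,-3.5,0,0,100],[0,0,0,-4,0,0,100],[0,0,0,-4.5,0,-0.5,100],[0,0,0,-4.5,0,-0.5,100]]'
python3 -m creep '[[0,0,0,-2,0,0,100],[0,0,0,0,0,0,100],[0,0,0,0,0,0,100]]'
python3 - <<'E'
from h import *
p,d,i=cam("wrist")
print("carton",rect(d,i,(468,-97),44,75),"board",rect(d,i,(468,-97),8,95,.003))
p,d,i=cam("top"); print("SC",rect(d,i,(582,275),30,55))
to(581.5,274,112.6,206)
E
```

```text
time_s: 29.45
tcp_pos: [0.4582, -0.1029, 0.1828]
eef_rot: [159.7, 90.0, -169.4]
contact_force: [0.8, 0.6, -0.8]
gripper_width: 0.0877
time_s: 29.75
tcp_pos: [0.4587, -0.1027, 0.2013]
eef_rot: [1.8, 89.9, 32.7]
contact_force: [-0.8, -0.0, -0.2]
gripper_width: 0.0875
carton (array([469. , -97.4]), array([92.1, 58.1]), 31.1, 3795) board (array([468.6, -97.1]), array([125.3, 123.7]), -59.1, 5150)
SC (array([583.2, 276.5]), array([63.2, 42.1]), 22.4, 242)
t 29.85 tcp [ 458.  -102.8  200.1] jawyaw 120.9 j6 -70.6 tilt [-0.002 -0.    -1.   ] w 87.6 F [ 0.2 -0.4  0.1]
 target [581.5 274. ] rx 0.144 shift cm [-0.61 30.04 25.88]
```

The large carton is centred on the board to 0.5 mm with matching yaw. Now the small carton.

```bash
python3 -m creep '[[0.144,0,0,0,0,0,100],[0,0,0,0,3,2.6,100],[0,0,0,0,3.37,2.9,100],[0,0,0,0,3.37,2.9,100],[0,0,0,0,3.37,2.9,100],[0,0,0,0,3.37,2.9,100],[0,0,0,0,3.37,2.9,100],[0,0,0,0,3.37,2.9,100]]'
python3 -m creep '[[0,0,0,0,3.37,2.9,100],[0,0,0,0,3.37,2.9,100],[0,0,0,0,0,0,100],[0,0,0,0,0,0,100]]'
python3 - <<'E'
from h import *
p,d,i=cam("wrist"); c=rect(d,i,(582,275),30,55); print(c)
to(*c[0],c[2]+90,8)
E
```

```text
time_s: 30.65
tcp_pos: [0.5538, 0.1901, 0.1995]
eef_rot: [-166.2, 89.8, -143.6]
contact_force: [1.4, -0.6, -0.4]
gripper_width: 0.0877
time_s: 31.05
tcp_pos: [0.581, 0.2736, 0.1986]
eef_rot: [-163.7, 89.8, -141.0]
contact_force: [0.4, -0.1, -0.3]
gripper_width: 0.0876
(array([582.7, 275.8]), array([62.5, 41.9]), 22.1, 1762)
t 31.1 tcp [581.  272.8 199.2] jawyaw 112.6 j6 -109.9 tilt [-0.003 -0.002 -1.   ] w 87.8 F [ 0.4 -0.8  1.3]
 target [582.7 275.8] rx 0.01 shift cm [19.12  0.24  0.34]
```

```bash
python3 -m creep '[[0.01,0,0,3.5,0.2,0.25,100],[0,0,0,4,0,0,100],[0,0,0,4,0,0,80],[0,0,0,4,0,0,70],[0,0,0,2,0,0,70],[0,0,0,0.7,0,0,70],[0,0,0,0,0,0,70],[0,0,0,0,0,0,70]]' 20
python3 - <<'E'
from h import *
to(582.7,275.8,112.1,8)
E
```

```text
time_s: 31.9
tcp_pos: [0.5841, 0.2759, 0.0207]
eef_rot: [9.9, 89.9, 32.0]
contact_force: [-0.2, -0.3, 0.8]
gripper_width: 0.0613
t 31.9 tcp [584.1 275.9  20.7] jawyaw 112.0 j6 -110.6 tilt [ 0.002  0.001 -1.   ] w 61.3 F [-0.2 -0.3  0.8]
 target [582.7 275.8] rx -0.001 shift cm [ 1.27  0.04 -0.13]
```

```bash
python3 -m creep '[[0,0,0,0.8,0,-0.13,70],[0,0,0,0.4,0,0,70],[0,0,0,0,0,0,70],[0,0,0,0,0,0,0],[0,0,0,0,0,0,0],[0,0,0,0,0,0,0],[0,0,0,0,0,0,0],[0,0,0,0,0,0,0]]' 20
python3 -m creep '[[0,0,0,-3.5,0,0,0],[0,0,0,-4,0,0,0],[0,0,0,-4,0,0,0],[-0.078,0,0,-1,0,0,0],[-0.078,0,0,0,0,0,0],[0,0,0,0,0,0,0],[0,0,0,0,0,0,0]]'
python3 - <<'E'
from h import *
to(469,-97.4,121.1,58)
E
```

```text
time_s: 32.7
tcp_pos: [0.5821, 0.2755, 0.0075]
eef_rot: [15.3, 90.0, 37.3]
contact_force: [-0.3, 0.3, 1.7]
gripper_width: 0.0419
time_s: 33.4
tcp_pos: [0.5817, 0.2751, 0.1318]
eef_rot: [-179.4, 89.9, -148.5]
contact_force: [0.7, -0.0, -1.9]
gripper_width: 0.0422
t 33.4 tcp [581.7 275.1 131.8] jawyaw 120.8 j6 -101.8 tilt [-0.001 -0.    -1.   ] w 42.2 F [ 0.7 -0.  -1.9]
 target [469.  -97.4] rx -0.004 shift cm [  7.41 -26.08 -28.88]
```

```bash
python3 -m creep '[[-0.005,0,0,0,-2.6,-2.9,0],[0,0,0,0,-2.93,-3.25,0],[0,0,0,0,-2.93,-3.25,0],[0,0,0,0,-2.93,-3.25,0],[0,0,0,0,-2.93,-3.25,0],[0,0,0,0,-2.93,-3.25,0],[0,0,0,0,-2.93,-3.25,0],[0,0,0,0,-2.93,-3.25,0]]'
python3 -m creep '[[0,0,0,0,-2.93,-3.25,0],[0,0,0,0,0,0,0],[0,0,0,3.5,0,0,0],[0,0,0,3,0,0,0],[0,0,0,0.5,0,0,0],[0,0,0,0,0,0,0],[0,0,0,0,0,0,0]]'
python3 - <<'E'
from h import *
to(468.9,-97.5,121.1,52)
r.capture("wrist")
to(468.9,-97.5,121.1,52)
E
```

```text
time_s: 34.2
tcp_pos: [0.4815, -0.0569, 0.1319]
eef_rot: [168.7, 90.0, -160.1]
contact_force: [0.5, -1.0, -1.1]
gripper_width: 0.0416
time_s: 34.9
tcp_pos: [0.4709, -0.0969, 0.0632]
eef_rot: [-43.9, 89.9, -12.6]
contact_force: [1.0, -0.4, -0.4]
gripper_width: 0.0417
t 34.9 tcp [470.9 -96.9  63.2] jawyaw 121.3 j6 -70.6 tilt [ 0.001 -0.    -1.   ] w 41.7 F [ 1.  -0.4 -0.4]
 target [468.9 -97.5] rx 0.003 shift cm [ 1.12  0.05 -0.2 ]
t 34.95 tcp [471.1 -96.9  63.5] jawyaw 121.3 j6 -70.6 tilt [ 0.002  0.    -1.   ] w 42.0 F [-0.3 -0.6 -0.2]
 target [468.9 -97.5] rx 0.003 shift cm [ 1.15  0.06 -0.22]
```

```bash
python3 -m creep '[[0,0,0,0.8,0.05,-0.18,0],[0,0,0,0,0,0,0],[0,0,0,0,0,0,0]]'; python3 -m creep '[[0,0,0,0.25,0,0,0],[0,0,0,0,0,0,0]]'; python3 -m creep '[[0,0,0,0.1,0,0,0],[0,0,0,0,0,0,0]]'
```

```text
time_s: 35.25
tcp_pos: [0.4681, -0.0977, 0.0545]
eef_rot: [-33.7, 90.0, -2.5]
contact_force: [-0.7, -0.5, -1.3]
gripper_width: 0.042
time_s: 35.45
tcp_pos: [0.4682, -0.0977, 0.0517]
eef_rot: [101.4, 90.0, 132.7]
contact_force: [0.0, 0.1, -0.7]
gripper_width: 0.0417
time_s: 35.65
tcp_pos: [0.4682, -0.0977, 0.0514]
eef_rot: [-94.6, 90.0, -63.4]
contact_force: [-3.2, 1.6, 8.4]
gripper_width: 0.0418
```

```bash
python3 -m creep '[[0,0,0,-0.06,0,0,0],[0,0,0,0,0,0,65],[0,0,0,0,0,0,65],[0,0,0,0,0,0,65],[0,0,0,-3.5,0,0,80],[0,0,0,-4,0,0,100],[0,0,0,-4.5,0,-0.5,100],[0,0,0,-4,0,-0.5,100]]'
python3 -m creep '[[0,0,0,0,0,0,100],[0,0,0,0,0,0,100],[0,0,0,0,0,0,100]]'
python3 - <<'E'
from h import *
p,d,i=cam("wrist"); cv2.imwrite("pics/w7.png",p)
print("small",rect(d,i,(468,-97),74,60),"large",rect(d,i,(468,-97),44,65,.003),"board",rect(d,i,(468,-97),8,95,.003))
p,d,i=cam("scene"); cv2.imwrite("pics/s7.png",cv2.resize(p[120:290,50:450],None,fx=2,fy=2))
p,d,i=cam("top")
for q in("sauce_jar","tape_roll","mug"): print(q,[t[1] for t in find("top",d,i,q)])
to(469,-97.4,121.1)
E
```

```text
time_s: 36.45
tcp_pos: [0.4595, -0.103, 0.2135]
eef_rot: [-39.8, 90.0, -8.5]
contact_force: [0.7, -0.6, -0.4]
gripper_width: 0.0835
time_s: 36.75
tcp_pos: [0.459, -0.1029, 0.2105]
eef_rot: [143.0, 89.9, 174.3]
contact_force: [-1.0, -0.5, -0.7]
gripper_width: 0.0876
small (array([468.8, -98. ]), array([61.7, 42.1]), 30.9, 2097) large (array([469.1, -97.3]), array([92.7, 58. ]), 31.0, 1387) board (array([468.6, -97.1]), array([125.1, 125.1]), 30.6, 4948)
sauce_jar [array([491.8, 404.1])]
tape_roll [array([656.5, -80.4])]
mug [array([ 601.8, -290. ])]
t 37.05 tcp [ 459.4 -102.9  210.6] jawyaw 121.3 j6 -70.1 tilt [-0.002 -0.    -1.   ] w 87.7 F [-0.5  0.2  0.2]
 target [469.  -97.4] rx 0.003 shift cm [-0.   -0.02  1.11]
```

View pics/s7.png

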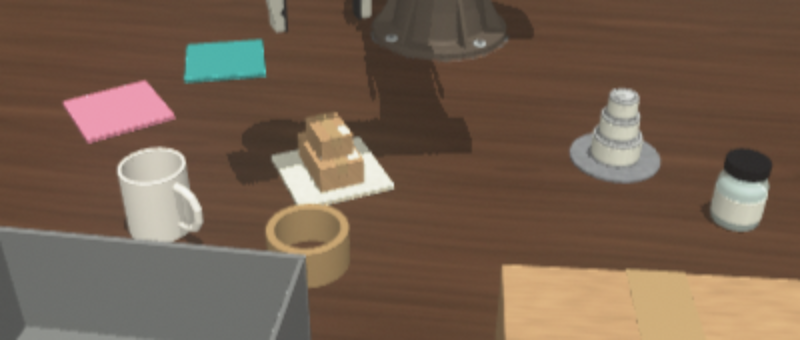

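Both stacks stand: cartons at (332,150), tins at (618,130). The mug, roll and jar look unmoved at (155,195), (308,243) and (740,190). The roll and mug shift in the top view probably comes from the arm hiding part of them, so I compare the scene pictures numerically.

```bash
python3 - <<'E'
from h import *
a=cv2.cvtColor(cv2.imread("pics/scene0.png"),6)[:,:]; b=cv2.cvtColor(r.capture("scene")[0],6)
for n,(l,t,R_,B) in dict(jar=(403,194,438,236),roll=(180,220,228,264),mug=(107,193,153,243)).items():
    print(n,cv2.phaseCorrelate(a[t:B,l:R_].astype(np.float32),b[t:B,l:R_].astype(np.float32)),np.abs(a[t:B,l:R_].astype(int)-b[t:B,l:R_]).mean())
E
```

```text
jar ((-0.003101013902696792, 0.5008355045009694), 1.0035024289731627) 2.174829931972789
roll ((0.03502037296726357, 0.5101201210764152), 0.9945139262963224) 1.550662878787879
mug ((-0.03476813078307117, 0.05990699356922491), 0.9973802503446738) 2.5630434782608695
```

Unmoved: the shifts are 0.5 px at most and the image differences are small. Handing in.

```bash
python3 -c "
from plant import r
print(r.get_state()['time_s'], r.close_job())"
```

```text
the job is handed in; nothing more can be done
37.1 None
```

Both stacks are built as asked, and the job was handed in at 37.1 s with the gripper open and clear of everything.

- **Tins:** the wide, middle and small tins stand on the mat. In the last wrist measurement all tin centres and the mat centre agreed within about 1 mm. The middle tin first landed about 2.5 mm off, so I regripped it and corrected it.
- **Cartons:** the large carton is on the white board and the small one is on top of it. Centres agree within about 1 mm, and the long sides are parallel within about 0.5° (30.9° and 31.0°, with the board at about 30.8°).
- **Jar, tape roll and mug:** a comparison of the scene pictures from before and after shows no shift above about 0.5 px. The last top-camera readings disagreed: about 15 mm for the roll and 17 mm for the mug. I put that down to the arm partly hiding them in that view, and the scene camera saw them unhidden.
- **Forces:** the highest wrist force I read was about 17 N, while setting the middle tin down. Readings came only at the end of each move, so brief peaks between them would not show.

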